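# Make up and stack two model-railway kits

### The arm

A 6-joint arm with a two-finger parallel gripper is mounted at the origin on the work surface; the furniture and walls round the work are solid. World frame = base frame: x ahead of the robot, y to its left, z up, the work surface at z = 0. Lengths are in m, angles in rad, forces in N, time in s.
With the tool pointing down it reaches from about 0.375 to 0.9 m from the base axis. Payload 3.1 kg.
Tool frame: the origin (TCP) lies between the finger pads; the fingertips stand 22 mm ahead of it and the grasp point (between the pads) lies 3 mm ahead of it; z points along the fingers, y is the direction in which the jaws open and shut (so a half turn about z gives the same grasp; the last joint's range is limited). The gripper opens to 87 mm and grips with 3 to 60 N. Pads are 19 mm wide; open, the fingers measure 117 mm over their backs; the gripper's body (75 mm by 190 mm) begins 51 mm behind the grasp point.
Start: joints at [0.992, 0.527, 1.433, -0, 1.181, -0.178], TCP at [0.244, 0.575, 0.245] pointing down, gripper open.
Joint ranges: [-3.08, 3.08], [-0.75, 2.2], [0.22, 2.44], [-1.43, 4.57], [0, 2.65], [-2.85, 2.85]. Speed limits (rad/s): [2.79, 2.79, 3.14, 3.14, 3.14, 3.14].

### API

Orientations are given as a unit quaternion [x, y, z, w].
In Python, from rig import get_obs, camera, get_calibration, hand_in, search_frame gives the robot as it stands.
- The arm moves only by the shell command python3 -m jog 'ROWS' [FORCE]. ROWS is JSON, a list of rows, each an object with "grip": the closure in counts, from 0 (fully open) to 255 (shut); "travel": the shift along the world's x, y, z in cm, a list of three; "twist": the turn about the world's z in degrees. A call has 1 to 8 rows; each row shifts and turns the commanded pose from where the row before left it; what a row does not reach is not made up. A row lasts 1/10 s, in which the tool goes at most 50 mm and 8.59 degrees, less where a joint would pass 70% of its speed; a pose out of reach is approached as far as the arm can. A call is refused whole if a number of a shift passes 5 or a number of a turn 8.59, either way. A call with a gripper value outside its range is refused whole. The fingers move at their own pace and stop on an object; FORCE is the grip in N (left out, the last holds). Time passes only in rows, so rows that do not move let the fingers close. It gives the time, the measured TCP pose, the force and the opening at its end, in the units of the state.
- get_obs(): the state, without advancing time (a new reading comes with each control period).
- camera(name): name is "side" or "top" or "wrist"; returns the picture (384x512x3 uint8, red, green, blue); there is no depth.
- get_calibration(name): a dict with "fx", "fy", "cx", "cy" (pixels), "R" (3x3) and "t" (3): a world point X has camera coordinates R X + t; the wrist camera has in their place "T_tool_cam" (4x4, takes a point from camera to tool coordinates, whose origin is the TCP and whose axes are the flange's). Camera axes: x right, y down, z forward; pixel columns grow to the right and rows downward; lengths in m; the calibration is good to about 2 mm. A picture is of the moment at which its call begins: read the wrist's pose just before it. get_calibration takes no time and is no camera call.
- hand_in(): hands the job in, once; it reports no verdict.
Trained networks look in the newest picture that a camera, given by its name, has taken for a name from the list of things; names that differ only in an ending like _2 or _b are one class to them, and where a whole thing is asked for, a point or a joint stands for the part that bears it (a point fixed in the world has none). Each returns a list of dicts, best first, with "p" (0 to 1); they miss things now and then, are a little off and sometimes report something else, mostly with a low value. They report only what shows in the picture. A call takes as long as a camera call. They do not tell look-alikes from the thing itself.
- search_frame(target, camera): "at" ([x, y, z] in m, in world coordinates, good to about 4 mm: the middle of the surface that is visible of it).
The state is a dict: "time": time; "q": joint angles; "joint_velocities": joint speeds; "joint_torque": joint torques, N m; "position": TCP position; "tool_rot": TCP orientation; "ft_force": force on the tool from outside, world axes, zero at the start; "moment": the same for the moment, N m; "grip_width": finger opening in m.
Only numpy, scipy, OpenCV 4.12 (cv2) and the standard library are available. Lean on these libraries where they do the work, as an engineer would, in place of code of your own. Each camera call takes 0.05 s, during which the arm holds its last target. There are 200 camera calls.

### The job

Make up two kits on the railway table: the wiring kit, which is the yellow relay pack and the brown lamp box, lying flat in the grey tray, and the scenery kit, which is the green paint jar and the black canister, standing upright in the blue tray; put each thing squarely on the pad of its own colour. When both kits are packed, stack the loaded blue tray on the grey tray so that its corner pins drop fully into the corner sockets. Leave the brown paint jar where it stands.

Things in the scene. Friction and masses are not known exactly. Their poses are not given: they have to be found in the camera images.
- base_tray: Grey tray, fixed, 128 (x) x 220 (y) mm; origin: centre of underside, z up. Floor top z 4, walls 4 thick, top z 14. Corner posts 20 square at x +-54, y +-100, top z 44, each with a 13 mm square socket 20 deep, open on top. Flush floor pads: yellow (relay pack) 90 x 108 at x 0, y -51; brown (lamp box) 80 x 96 at x 0, y 57. Their long sides lie along tray y, either way round.
- handle_tray: Blue tray, 128 (x) x 220 (y) mm, 0.25 kg, on 4 pins, 7 thick, 14 long, pointed, at x +-54, y +-100. Origin: centre, at pin-tip level. Floor top z 18; walls 4 thick, top z 30. Black handle bar at y 0, 82 long in x, 12 wide in y, z 94 to 106: grip its middle, closing along y. Round flush pads, 70 wide: green at x 0, y -60; black at y +60. Seated, either way round: origin 30 above grey tray's.
- relay: Flat yellow pack of relays, 62 (its x) x 85 (its y) x 12 mm high, loose, under 0.1 kg. Origin: centre of its underside, z up. Grip low, across the 62 mm.
- lamps: Small brown card box of lamps, 50 (its x) x 70 (its y) x 22 mm high, loose, under 0.1 kg. Origin: centre of its underside, z up. Grip across the 50 mm.
- green_jar: Paint jar with green label band and white lid with a green dot, 35 mm diameter, 45 mm high, upright, loose, under 0.1 kg. Origin: centre of its underside, z up.
- canister: Black film canister with black lid, 35 mm diameter, 54 mm high, upright, loose, under 0.1 kg. Origin: centre of its underside, z up.
- brown_jar: Paint jar with brown label band and white lid with a brown dot, 35 mm diameter, 45 mm high, upright, loose; belongs to neither kit and stays where it stands. Origin: centre of its underside, z up.
Things that resemble listed ones, but are neither listed nor needed, are in the scene too. There is more than one size of the lamps; the job needs the middle-sized. What is shaped like the green_jar but purple is not meant.

How it is judged:
On the way, in this order (a step that is already met when the one before it is completed fails the run):
1. both kits are packed, each of the four things on its pad, before the trays are stacked (x of relay in the frame of base_tray between -0.016 and 0.016 m and y of relay in the frame of base_tray between -0.065 and -0.037 m and z of relay in the frame of base_tray between 0 and 0.009 m and x of lamps in the frame of base_tray between -0.017 and 0.017 m and y of lamps in the frame of base_tray between 0.042 and 0.072 m and z of lamps in the frame of base_tray between 0 and 0.009 m and angle between the y axis of each of relay, lamps and the y axis of base_tray, either way round below 0.3 rad and x of green_jar in the frame of handle_tray between -0.02 and 0.02 m and y of green_jar in the frame of handle_tray between -0.08 and -0.04 m and z of green_jar in the frame of handle_tray between 0.013 and 0.023 m and x of canister in the frame of handle_tray between -0.02 and 0.02 m and y of canister in the frame of handle_tray between 0.04 and 0.08 m and z of canister in the frame of handle_tray between 0.013 and 0.023 m and angle between each of relay, lamps, green_jar, canister, handle_tray's own z axis and vertical below 0.1 rad and linear speed of each of relay, lamps, green_jar, canister, handle_tray below 0.02 m/s), for 0.2 s.
2. the loaded blue tray is stacked on the grey tray with its pins in the sockets (all of step 1 and horizontal distance between handle_tray and base_tray below 0.007 m and z of handle_tray in the frame of base_tray between 0.026 and 0.034 m and angle between the y axis of handle_tray and the y axis of base_tray, either way round below 0.07 rad), for 0.2 s.
At the end, for the whole second after the job is handed in: Pack within 16 mm across, 14 along of its pad centre, lamp box 17 and 15, both within 0.3 rad of the tray; jar and canister within 20 mm each way of theirs; blue tray seated within 7 mm, 0.07 rad, 4 mm in height; none tilted over 0.1 rad, all at rest; brown jar upright, within 30 mm of its start (all of step 2 and distance of brown_jar from where it was at the start of the episode below 0.03 m and angle between brown_jar's own z axis and vertical below 0.1 rad); the robot touches nothing.
It also fails if it takes over 136 s, if anything falls off the work surface, if the arm or the gripper's body presses on something with over 40 N, if the wrist force passes 120 N, or if a joint passes its speed limit or range.

## Working session

There is one attempt and no reset: what is moved stays moved. The work goes in short steps, Python scripts to look and compute and a shell command to move; the robot and the scene stay as the last step left them, time stands still between calls to the robot, and variables do not carry over. Pictures are saved under pics/ and viewed, about 12 in all and at most 16, crops included, and the job is handed in when it is done.

```bash
mkdir -p pics; ls
cat > h.py <<'E'
import numpy as np,cv2
from rig import *
from scipy.spatial.transform import Rotation as Ro
def snap(n,f,save=True):
    o=get_obs(); im=camera(n)
    if save: cv2.imwrite('pics/'+f,cv2.cvtColor(im,cv2.COLOR_RGB2BGR))
    return im,o
def cam(n,o=None):
    c=get_calibration(n)
    if 'R' in c: return c,np.array(c['R']),np.array(c['t'])
    o=o or get_obs()
    T=np.eye(4);T[:3,:3]=Ro.from_quat(o['tool_rot']).as_matrix();T[:3,3]=o['position']
    W=np.linalg.inv(T@np.array(c['T_tool_cam']));return c,W[:3,:3],W[:3,3]
def px(n,u,v,z,o=None):
    c,R,t=cam(n,o);d=R.T@np.array([(u-c['cx'])/c['fx'],(v-c['cy'])/c['fy'],1]);p=-R.T@t
    return p+d*(z-p[2])/d[2]
def proj(n,X,o=None):
    c,R,t=cam(n,o);x=R@np.array(X)+t;return np.array([c['fx']*x[0]/x[2]+c['cx'],c['fy']*x[1]/x[2]+c['cy']])
E
python3 - <<'E'
from h import *
a,o=snap('top','top0.png');
for t in ['base_tray','handle_tray','relay','lamps','green_jar','canister','brown_jar']:
    print(t,[(round(r['p'],2),np.round(r['at'],3).tolist(),proj('top',r['at']).astype(int).tolist()) for r in search_frame(t,'top')])
snap('side','side0.png')
print(o['position'],o['tool_rot'],o['time'])
for n in('top','side'):
  c,R,t=cam(n);print(n,(-R.T@t).round(3),c['fx'])
print(get_calibration('wrist'))
E
```

```text
pics
base_tray [(0.87, [0.603, -0.135, 0.006], [328, 130])]
handle_tray [(0.82, [0.588, 0.199, 0.018], [199, 137])]
relay [(0.94, [0.43, -0.114, 0.008], [323, 195])]
lamps [(0.84, [0.334, 0.094, 0.01], [241, 235]), (0.64, [0.255, 0.236, 0.032], [182, 268]), (0.6, [0.367, 0.323, 0.024], [149, 223])]
green_jar [(0.56, [0.272, -0.256, 0.047], [388, 257]), (0.53, [0.358, -0.257, 0.049], [386, 221])]
canister [(0.56, [0.433, 0.049, 0.051], [258, 192])]
brown_jar [(0.45, [0.407, 0.195, 0.044], [199, 205])]
[0.24344281 0.57487986 0.24357785] [ 1.99067382e-01  9.79985198e-01 -1.01561654e-03 -3.95920281e-04] 0.0
top [0.253 0.022 1.098] 435.1455244888331
side [ 0.191 -0.744  0.742] 407.15943896740407
{'fx': 275.8370247698783, 'fy': 275.8370247698783, 'cx': 251.6808138560189, 'cy': 191.7375387539922, 'T_tool_cam': array([[-5.87203811e-04, -9.54445443e-01, -2.98384905e-01,
         8.23840739e-02],
       [ 9.99999686e-01, -7.19176572e-04,  3.32493949e-04,
        -6.15746095e-04],
       [-5.31938767e-04, -2.98384616e-01,  9.54445566e-01,
        -1.40235558e-01],
       [ 0.00000000e+00,  0.00000000e+00,  0.00000000e+00,
         1.00000000e+00]])}
```

View pics/top0.png

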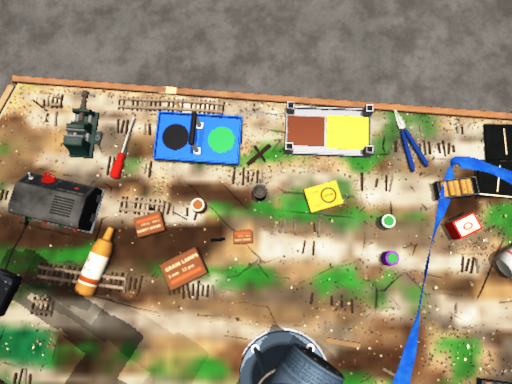

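View pics/side0.png

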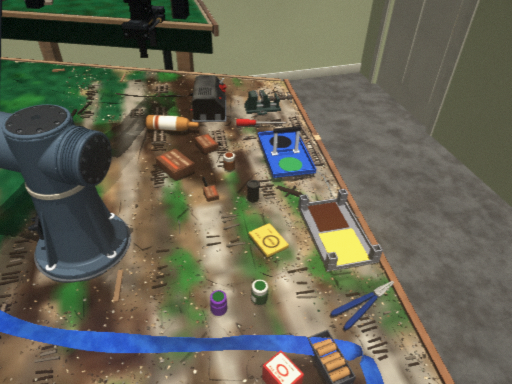

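The top picture shows the blue tray at (198,137), the grey tray at (328,130), the relay at (323,196) and the canister at (260,192). The green jar is at (388,221), with the purple one below it. The middle-sized lamp box is at (149,223), and the brown jar at (198,205). Next I measure angles by segmentation.

Run:
```python
from h import *
im=cv2.imread('pics/top0.png')
hsv=cv2.cvtColor(im,cv2.COLOR_BGR2HSV)
def seg(name,box,lo,hi,z):
    x0,y0,x1,y1=box;m=cv2.inRange(hsv,lo,hi)[y0:y1,x0:x1]
    m=cv2.morphologyEx(m,cv2.MORPH_CLOSE,np.ones((5,5)))
    n,l,s,_=cv2.connectedComponentsWithStats(m);k=1+s[1:,4].argmax()
    v,u=np.where(l==k)
    P=np.array([px('top',a+x0,b+y0,z)[:2] for a,b in zip(u,v)],np.float32)*1000
    r=cv2.minAreaRect(P);print(name,len(u),np.round(r[0],1),np.round(r[1],1),round(r[2],1),'mean',P.mean(0).round(1))
seg('relay',(295,170,355,220),(22,120,120),(35,255,255),.012)
for b in [(130,205,170,242),(155,240,215,295),(228,225,258,250)]: seg('lamps',b,(3,90,60),(16,255,255),.022)
seg('ypad',(322,105,375,160),(22,120,120),(35,255,255),.004)
seg('bpad',(285,105,328,160),(3,90,40),(18,255,255),.004)
seg('blue',(145,100,250,170),(100,120,80),(120,255,255),.03)
seg('gpad',(200,115,245,160),(50,120,80),(80,255,255),.018)
cv2.imwrite('pics/crop1.png',cv2.resize(im[90:250,130:400],None,fx=2.9,fy=2.9,interpolation=cv2.INTER_CUBIC))
```

```text
relay 961 [ 425.1 -127.1] [ 79.2 112. ] 15.0 mean [ 426.3 -117. ]
lamps 1250 [368.  322.3] [100.2  90.1] 89.0 mean [362.9 321.7]Traceback (most recent call last):
  File "<stdin>", line 12, in <module>
  File "<stdin>", line 9, in seg
  File "h.py", line 15, in px
    c,R,t=cam(n,o);d=R.T@np.array([(u-c['cx'])/c['fx'],(v-c['cy'])/c['fy'],1]);p=-R.T@t
          ~~~^^^^^
  File "h.py", line 9, in cam
    c=get_calibration(n)
ValueError: time passes only in moves, steps and waits
```

```bash
sed -i 's/^def cam(/import functools\nget_calibration=functools.lru_cache(None)(get_calibration)\ndef cam(/' h.py
python3 - <<'E'
from h import *
im=cv2.imread('pics/top0.png')
cv2.imwrite('pics/crop1.png',cv2.resize(im[95:240,130:400],None,fx=2.9,fy=2.9,interpolation=cv2.INTER_CUBIC))
E
```

```text
(no output)
```

View pics/crop1.png

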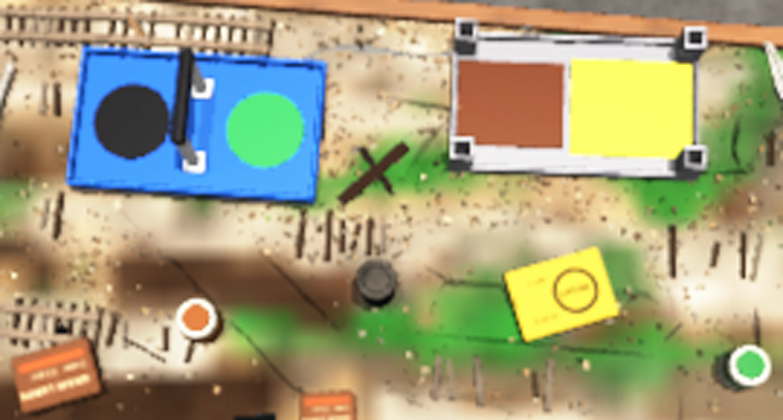

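The crop shows corners clearly: relay (504,274)-(597,248)-(621,310)-(527,341), grey posts (465,31),(694,38),(693,156),(461,149), blue rim (85,46),(327,63),(314,203),(69,187), green lid (749,366), canister lid (376,279).

Run:
```python
from h import *
def g(n,pts,z):
    P=np.array([px('top',130+u/2.9-.3,95+v/2.9-.3,z)[:2] for u,v in pts]);print(n,'c',P.mean(0).round(4))
    if len(P)==4:
        for a,b in ((0,1),(1,2),(2,3),(3,0)):
            d=P[b]-P[a];print('   len',np.hypot(*d).round(3),'ang',np.degrees(np.arctan2(d[1],d[0])).round(1))
g('relay',[(504,274),(597,248),(621,310),(527,341)],.012)
g('lamps',[(12,353),(90,337),(101,388),(22,416)],.022)
g('small',[(301,394),(355,394)],.02)
g('grey',[(465,31),(694,38),(693,156),(461,149)],.044)
g('blue',[(85,46),(327,63),(314,203),(69,187)],.030)
g('gj',[(749,366)],.045);g('can',[(376,280)],.054);g('bj',[(197,319)],.045)
g('green pad',[(265,130)],.018);g('black pad',[(131,121)],.018)
```

```text
relay c [ 0.4291 -0.1141]
   len 0.085 ang -75.4
   len 0.058 ang -161.9
   len 0.086 ang 107.2
   len 0.062 ang 16.7
lamps c [0.3665 0.3239]
   len 0.069 ang -79.4
   len 0.046 ang -166.5
   len 0.071 ang 108.6
   len 0.055 ang 11.0
small c [0.3446 0.09  ]
grey c [ 0.5996 -0.1312]
   len 0.2 ang -93.4
   len 0.107 ang 176.0
   len 0.199 ang 86.8
   len 0.107 ang -3.5
blue c [0.5841 0.2019]
   len 0.218 ang -95.7
   len 0.128 ang 174.4
   len 0.216 ang 84.9
   len 0.13 ang -4.7
gj c [ 0.3593 -0.2618]
can c [0.4367 0.0466]
bj c [0.4079 0.1988]
green pad c [0.5808 0.1442]
black pad c [0.5921 0.2644]
```

```bash
python3 -m jog '[{"grip":0,"travel":[1.76,-3.59,-0.64],"twist":-7.6},{"grip":0,"travel":[1.76,-3.59,-0.64],"twist":-7.6},{"grip":0,"travel":[1.76,-3.59,-0.64],"twist":-7.6},{"grip":0,"travel":[1.76,-3.59,-0.64],"twist":-7.6},{"grip":0,"travel":[1.76,-3.59,-0.64],"twist":-7.6},{"grip":0,"travel":[1.76,-3.59,-0.64],"twist":-7.6},{"grip":0,"travel":[1.74,-3.56,-0.64],"twist":-7.6},{"grip":0,"travel":[0,0,0],"twist":0}]' 10
cat >> h.py <<'E'
def phi(o):
    y=Ro.from_quat(o['tool_rot']).as_matrix()[:,1];return np.degrees(np.arctan2(y[1],y[0]))
def st():
    o=get_obs();print('t',round(o['time'],2),'tcp',np.round(o['position'],4),'phi',round(phi(o),1),'F',np.round(o['ft_force'],1),'w',round(o['grip_width'],4));return o
def rect(im,o,near,lo,hi,z,n='wrist',rad=90):
    "largest colour blob near a world point; min-area rectangle in mm on plane z"
    m=cv2.inRange(cv2.cvtColor(im,cv2.COLOR_RGB2HSV),lo,hi);w=np.zeros_like(m)
    cv2.circle(w,tuple(int(i) for i in proj(n,[*near,z],o)),rad,255,-1);m&=w
    m=cv2.morphologyEx(cv2.morphologyEx(m,cv2.MORPH_OPEN,np.ones((3,3))),cv2.MORPH_CLOSE,np.ones((7,7)))
    c=max(cv2.findContours(m,0,cv2.CHAIN_APPROX_NONE)[0],key=cv2.contourArea)[:,0]
    P=np.array([px(n,a,b,z,o)[:2] for a,b in c],np.float32)*1000
    r=cv2.minAreaRect(cv2.convexHull(P));print('rect c',np.round(r[0],1),'size',np.round(r[1],1),'ang',round(r[2],1));return r
E
python3 - <<'E'
from h import *
st();im,o=snap('wrist','w1.png')
rect(im,o,(.3665,.324),(3,90,60),(16,255,255),.022)
E
```

```text
time: 1.25
position: [0.3682, 0.3209, 0.1992]
tool_rot: [0.619, 0.785, -0.001, 0.0]
ft_force: [-0.5, 0.6, -0.8]
grip_width: 0.0869
t 1.25 tcp [0.3682 0.3209 0.1992] phi 13.4 F [-0.5  0.6 -0.8] w 0.0869
rect c [350.8 301.9] size [171.8 219.5] ang 35.1
```

View pics/w1.png

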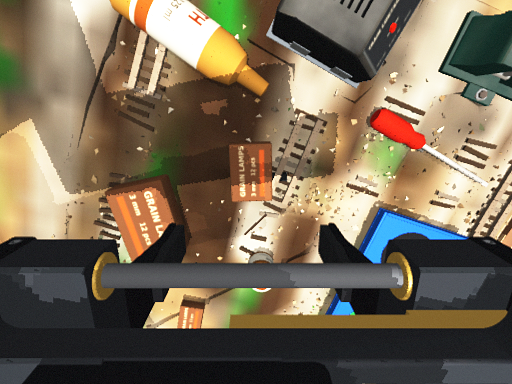

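The lamp box is in view with corners near (230,145),(270,142),(272,200),(232,203), almost squared to the jaws.

```bash
cat >> h.py <<'E'
def quad(pts,z,o,n='wrist'):
    P=np.array([px(n,u,v,z,o)[:2] for u,v in pts]);print('c',P.mean(0).round(4))
    for i in range(len(P)):
        d=P[(i+1)%len(P)]-P[i];print('   len',np.hypot(*d).round(3),'ang',np.degrees(np.arctan2(d[1],d[0])).round(1))
E
python3 - <<'E'
from h import *
o=st();quad([(230,145),(270,142),(272,200),(232,203)],.022,o)
E
```

```text
t 1.3 tcp [0.3677 0.3228 0.1996] phi 13.6 F [-0.8  0.6 -0.5] w 0.0868
c [0.3652 0.3276]
   len 0.046 ang 17.8
   len 0.07 ang -73.3
   len 0.049 ang -161.9
   len 0.071 ang 104.2
```

```bash
python3 -m jog '[{"grip":0,"travel":[-0.2,0.25,-4],"twist":3},{"grip":0,"travel":[0,0,-4],"twist":0},{"grip":0,"travel":[0,0,-4],"twist":0},{"grip":0,"travel":[0,0,-3.5],"twist":0},{"grip":0,"travel":[0,0,-1.6],"twist":0},{"grip":0,"travel":[0,0,0],"twist":0},{"grip":180,"travel":[0,0,0],"twist":0},{"grip":180,"travel":[0,0,0],"twist":0}]' 10
python3 -m jog '[{"grip":180,"travel":[0,0,0],"twist":0},{"grip":180,"travel":[0,0,0],"twist":0},{"grip":180,"travel":[0,0,0],"twist":0},{"grip":180,"travel":[0,0,0],"twist":0},{"grip":180,"travel":[0,0,0],"twist":0}]' 10
```

```text
time: 2.1
position: [0.3654, 0.328, 0.0299]
tool_rot: [0.596, 0.803, 0.001, 0.001]
ft_force: [0.9, 0.2, 0.6]
grip_width: 0.0774
time: 2.6
position: [0.3651, 0.3271, 0.0292]
tool_rot: [0.596, 0.803, 0.0, 0.0]
ft_force: [0.3, -0.5, 5.3]
grip_width: 0.0498
```

```bash
python3 -m jog '[{"grip":180,"travel":[0,0,4],"twist":0},{"grip":180,"travel":[0,0,4],"twist":0},{"grip":180,"travel":[1,-2,4],"twist":0},{"grip":180,"travel":[2,-3.5,4],"twist":-2},{"grip":180,"travel":[2.4,-4,1],"twist":-2},{"grip":180,"travel":[2.4,-4,0],"twist":-2},{"grip":180,"travel":[2.4,-4,0],"twist":-2},{"grip":180,"travel":[2.4,-4,0],"twist":-2}]' 10
python3 -m jog '[{"grip":180,"travel":[2.4,-4,0],"twist":-2},{"grip":180,"travel":[2.4,-4,0],"twist":-2},{"grip":180,"travel":[2.4,-4,0],"twist":-2},{"grip":180,"travel":[2.4,-4,0],"twist":-2},{"grip":180,"travel":[1.6,-2.6,0],"twist":-2},{"grip":180,"travel":[0,0,0],"twist":0},{"grip":180,"travel":[0,0,0],"twist":0}]' 10
python3 - <<'E'
from h import *
st();snap('wrist','w2.png')
E
```

```text
time: 3.4
position: [0.4888, 0.1144, 0.1941]
tool_rot: [0.664, 0.748, 0.0, -0.0]
ft_force: [1.2, 0.7, -1.0]
grip_width: 0.05
time: 4.1
position: [0.5997, -0.0703, 0.1931]
tool_rot: [0.727, 0.687, -0.0, -0.001]
ft_force: [-0.4, 0.4, -0.7]
grip_width: 0.05
t 4.1 tcp [ 0.5997 -0.0703  0.1931] phi -3.2 F [-0.4  0.4 -0.7] w 0.05
```

View pics/w2.png

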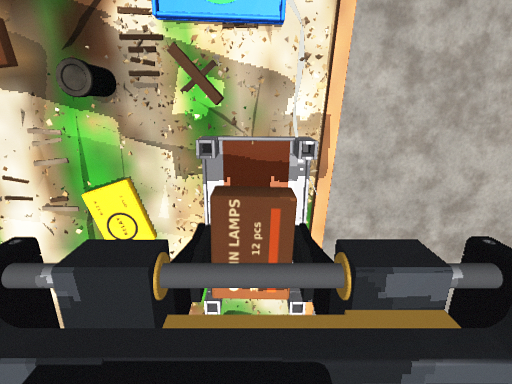

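All four posts show: (206,149),(306,149) and (212,307),(297,307). The canister is at (75,76).

Run:
```python
from h import *
o=st();quad([(206,149),(306,149),(297,307),(212,307)],.044,o)
print(px('wrist',74,76,.054,o))
```

```text
t 4.15 tcp [ 0.5991 -0.0693  0.1932] phi -3.2 F [-1.   0.7 -0.2] w 0.0499
c [ 0.5991 -0.1305]
   len 0.105 ang -3.2
   len 0.199 ang -93.1
   len 0.107 ang 176.9
   len 0.199 ang 86.2
[0.43785236 0.04846553 0.054     ]
```

```bash
python3 -m jog '[{"grip":180,"travel":[0.3,-0.45,-4],"twist":0},{"grip":180,"travel":[0,0,-4],"twist":0},{"grip":180,"travel":[0,0,-4],"twist":0},{"grip":180,"travel":[0,0,-2.6],"twist":0},{"grip":180,"travel":[0,0,-1.2],"twist":0},{"grip":180,"travel":[0,0,0],"twist":0},{"grip":180,"travel":[0,0,0],"twist":0}]' 10
python3 -m jog '[{"grip":60,"travel":[0,0,0],"twist":0},{"grip":60,"travel":[0,0,0],"twist":0},{"grip":60,"travel":[0,0,0],"twist":0},{"grip":60,"travel":[0,0,0],"twist":0}]' 10
```

```text
time: 4.85
position: [0.604, -0.0739, 0.037]
tool_rot: [0.726, 0.688, 0.0, 0.001]
ft_force: [-0.1, -0.1, -0.2]
grip_width: 0.0502
time: 5.25
position: [0.6038, -0.0745, 0.0367]
tool_rot: [0.726, 0.687, 0.0, 0.001]
ft_force: [0.4, -0.3, -0.0]
grip_width: 0.0655
```

```bash
python3 -m jog '[{"grip":60,"travel":[0,0,4],"twist":0},{"grip":60,"travel":[0,0,4],"twist":0},{"grip":0,"travel":[-2.5,-0.5,4],"twist":4},{"grip":0,"travel":[-4,-1,2],"twist":4},{"grip":0,"travel":[-4,-1,0],"twist":4},{"grip":0,"travel":[-4,-1,0],"twist":4},{"grip":0,"travel":[-3,-0.5,0],"twist":4},{"grip":0,"travel":[0,0,0],"twist":0}]' 10
python3 - <<'E'
from h import *
st();im,o=snap('wrist','w3.png')
rect(im,o,(.429,-.114),(22,120,120),(33,255,255),.012,rad=110)
E
```

```text
time: 6.05
position: [0.4237, -0.1133, 0.176]
tool_rot: [0.597, 0.803, -0.001, -0.003]
ft_force: [0.4, 0.1, 0.1]
grip_width: 0.0869
t 6.05 tcp [ 0.4237 -0.1133  0.176 ] phi 16.7 F [0.4 0.1 0.1] w 0.0869
rect c [ 429.  -117.8] size [63.4 96.2] ang 14.9
```

View pics/w3.png

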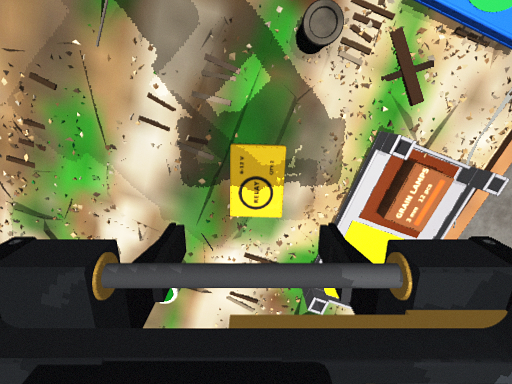

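Relay corners are at (230,146),(281,145),(283,217),(231,217). The lamp box sits squarely on its pad.

Run:
```python
from h import *
o=st();quad([(230,146),(281,145),(283,217),(231,217)],.012,o)
quad([(402,167),(457,199),(427,234),(372,208)],.004,o)
```

```text
t 6.1 tcp [ 0.4268 -0.1143  0.1763] phi 16.7 F [ 0.3 -1.3  0. ] w 0.0868
c [ 0.432 -0.115]
   len 0.056 ang 17.8
   len 0.085 ang -69.9
   len 0.062 ang -163.4
   len 0.084 ang 106.1
c [ 0.6224 -0.0863]
   len 0.082 ang -11.8
   len 0.054 ang -103.9
   len 0.081 ang 171.3
   len 0.058 ang 77.6
```

```bash
python3 -m jog '[{"grip":0,"travel":[0.1,0,-4],"twist":0},{"grip":0,"travel":[0,0,-4],"twist":0},{"grip":0,"travel":[0,0,-4],"twist":0},{"grip":0,"travel":[0,0,-2],"twist":0},{"grip":0,"travel":[0,0,-1.1],"twist":0},{"grip":0,"travel":[0,0,0],"twist":0},{"grip":0,"travel":[0,0,0],"twist":0}]' 10
python3 -m jog '[{"grip":150,"travel":[0,0,0],"twist":0},{"grip":150,"travel":[0,0,0],"twist":0},{"grip":150,"travel":[0,0,0],"twist":0},{"grip":150,"travel":[0,0,0],"twist":0},{"grip":150,"travel":[0,0,0],"twist":0},{"grip":150,"travel":[0,0,0],"twist":0}]' 10
```

```text
time: 6.8
position: [0.4307, -0.1147, 0.025]
tool_rot: [0.596, 0.803, 0.0, 0.001]
ft_force: [-0.3, -0.6, 1.2]
grip_width: 0.0867
time: 7.4
position: [0.4296, -0.1145, 0.0253]
tool_rot: [0.596, 0.803, 0.0, 0.0]
ft_force: [0.3, -0.4, 6.3]
grip_width: 0.0621
```

```bash
python3 -m jog '[{"grip":150,"travel":[0,0,3],"twist":0},{"grip":150,"travel":[0,0,4],"twist":0},{"grip":150,"travel":[2.7,-1.1,4],"twist":-4},{"grip":150,"travel":[4,-1.6,1],"twist":-4},{"grip":150,"travel":[4,-1.6,0],"twist":-4},{"grip":150,"travel":[4,-1.6,0],"twist":-4},{"grip":150,"travel":[2,-0.8,0],"twist":-4},{"grip":150,"travel":[0,0,-2],"twist":0}]' 10
python3 -m jog '[{"grip":150,"travel":[0,0,-4],"twist":0},{"grip":150,"travel":[0,0,-3],"twist":0},{"grip":150,"travel":[0,0,-1.5],"twist":0},{"grip":150,"travel":[0,0,-0.9],"twist":0},{"grip":150,"travel":[0,0,0],"twist":0},{"grip":150,"travel":[0,0,0],"twist":0}]' 10
```

```text
time: 8.2
position: [0.602, -0.1842, 0.1271]
tool_rot: [0.727, 0.687, 0.002, 0.005]
ft_force: [0.4, -0.7, -1.1]
grip_width: 0.062
time: 8.8
position: [0.5973, -0.1818, 0.032]
tool_rot: [0.726, 0.687, 0.0, 0.001]
ft_force: [-0.4, -0.2, -0.1]
grip_width: 0.0619
```

```bash
python3 -m jog '[{"grip":30,"travel":[0,0,0],"twist":0},{"grip":30,"travel":[0,0,0],"twist":0},{"grip":30,"travel":[0,0,0],"twist":0},{"grip":30,"travel":[0,0,0],"twist":0},{"grip":30,"travel":[0,0,4],"twist":0},{"grip":30,"travel":[0,0,4],"twist":0},{"grip":0,"travel":[-2.5,-0.9,4],"twist":0},{"grip":0,"travel":[-4,-1.3,2],"twist":0}]' 10
```

```text
time: 9.6
position: [0.5345, -0.2046, 0.1747]
tool_rot: [0.725, 0.688, 0.001, 0.005]
ft_force: [-0.2, -0.7, -0.5]
grip_width: 0.0843
```

```bash
python3 -m jog '[{"grip":0,"travel":[-4,-1.3,0],"twist":0},{"grip":0,"travel":[-4,-1.4,0],"twist":0},{"grip":0,"travel":[-4,-1.4,0],"twist":0},{"grip":0,"travel":[-3.8,-1.3,0],"twist":0},{"grip":70,"travel":[-1.5,-0.4,0],"twist":0},{"grip":70,"travel":[0,0,0],"twist":0},{"grip":70,"travel":[0,0,0],"twist":0}]' 10
python3 - <<'E'
from h import *
st();im,o=snap('wrist','w4.png')
st()
for r in search_frame('green_jar','wrist'): print(r, proj('wrist',r['at'],o))
E
```

```text
time: 10.3
position: [0.3588, -0.2618, 0.1713]
tool_rot: [0.727, 0.687, 0.0, 0.001]
ft_force: [0.1, 0.2, 0.5]
grip_width: 0.0707
t 10.3 tcp [ 0.3588 -0.2618  0.1713] phi -3.2 F [0.1 0.2 0.5] w 0.0707
t 10.35 tcp [ 0.3593 -0.2617  0.1713] phi -3.2 F [-0.1  0.   0.3] w 0.0676
{'at': [0.2783, -0.2586, 0.0456], 'p': 0.89} [171.94331572 191.8424242 ]
{'at': [0.3589, -0.2616, 0.0413], 'p': 0.68} [251.82111715 189.0563631 ]
```

View pics/w4.png

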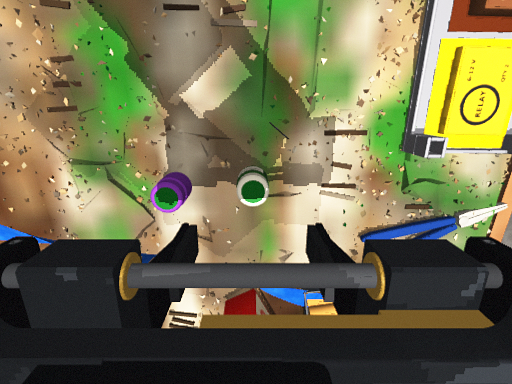

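The green-dotted jar is centred at (252,189), with the purple one at (170,193) well clear. The relay lies on its pad.

```bash
python3 -m jog '[{"grip":70,"travel":[0,0,-4],"twist":0},{"grip":70,"travel":[0,0,-4],"twist":0},{"grip":70,"travel":[0,0,-3.5],"twist":0},{"grip":70,"travel":[0,0,-1.6],"twist":0},{"grip":70,"travel":[0,0,0],"twist":0},{"grip":70,"travel":[0,0,0],"twist":0},{"grip":220,"travel":[0,0,0],"twist":0},{"grip":220,"travel":[0,0,0],"twist":0}]' 10
python3 -m jog '[{"grip":220,"travel":[0,0,0],"twist":0},{"grip":220,"travel":[0,0,0],"twist":0},{"grip":220,"travel":[0,0,0],"twist":0},{"grip":220,"travel":[0,0,0],"twist":0},{"grip":220,"travel":[0,0,0],"twist":0},{"grip":220,"travel":[0,0,0],"twist":0}]' 10
```

```text
time: 11.2
position: [0.3592, -0.2619, 0.041]
tool_rot: [0.726, 0.688, -0.0, 0.001]
ft_force: [-0.3, -0.2, 0.3]
grip_width: 0.0536
time: 11.8
position: [0.3587, -0.2617, 0.0404]
tool_rot: [0.726, 0.687, -0.0, 0.001]
ft_force: [0.6, 0.8, 5.7]
grip_width: 0.034
```

```bash
python3 -m jog '[{"grip":220,"travel":[0,0,4],"twist":0},{"grip":220,"travel":[0,0,4],"twist":0},{"grip":220,"travel":[1,1.8,4],"twist":0},{"grip":220,"travel":[2,3.7,3],"twist":0},{"grip":220,"travel":[2,3.7,0],"twist":0},{"grip":220,"travel":[2,3.7,0],"twist":0},{"grip":220,"travel":[2,3.7,0],"twist":0},{"grip":220,"travel":[2,3.7,0],"twist":-2}]' 10
python3 -m jog '[{"grip":220,"travel":[2,3.7,0],"twist":0},{"grip":220,"travel":[2,3.7,0],"twist":0},{"grip":220,"travel":[2,3.7,0],"twist":0},{"grip":220,"travel":[2,3.7,0],"twist":0},{"grip":220,"travel":[2,3.7,0],"twist":0},{"grip":220,"travel":[1,1.6,0],"twist":0},{"grip":220,"travel":[0,0,0],"twist":0},{"grip":220,"travel":[0,0,0],"twist":0}]' 10
python3 - <<'E'
from h import *
st();im,o=snap('wrist','w5.png')
st()
E
```

```text
time: 12.6
position: [0.4679, -0.0579, 0.189]
tool_rot: [0.739, 0.674, -0.0, -0.0]
ft_force: [0.9, -1.0, -0.6]
grip_width: 0.0347
time: 13.4
position: [0.5767, 0.1413, 0.1882]
tool_rot: [0.738, 0.675, -0.001, -0.001]
ft_force: [-1.1, -0.2, -0.5]
grip_width: 0.034
t 13.4 tcp [0.5767 0.1413 0.1882] phi -5.1 F [-1.1 -0.2 -0.5] w 0.034
t 13.45 tcp [0.5766 0.1407 0.1884] phi -5.2 F [-0.9  0.1  0.4] w 0.0342
```

View pics/w5.png

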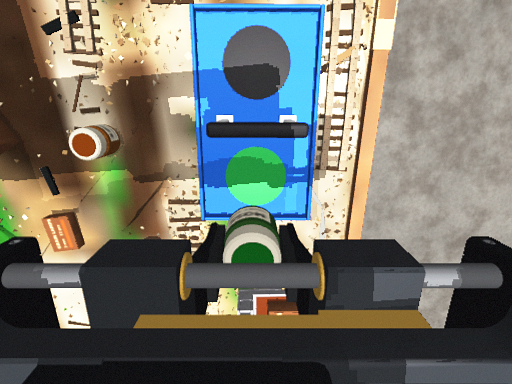

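Blue tray from above: rim corners (191,5),(323,5),(312,219),(202,221), green pad at (256,178), black pad at (257,62), bar from (208,130) to (308,131).

Run:
```python
from h import *
o=st();quad([(191,5),(323,5),(312,219),(202,221)],.030,o)
for u,v,z in[(256,178,.018),(257,62,.018),(208,130,.1),(308,131,.1)]: print(px('wrist',u,v,z,o).round(4))
```

```text
t 13.45 tcp [0.5766 0.1407 0.1884] phi -5.2 F [-0.9  0.1  0.4] w 0.0342
c [0.5872 0.2027]
   len 0.124 ang -5.2
   len 0.216 ang -94.2
   len 0.129 ang 176.0
   len 0.219 ang 84.4
[0.5811 0.1418 0.018 ]
[0.5927 0.2643 0.018 ]
[0.5465 0.2066 0.1   ]
[0.6273 0.1984 0.1   ]
```

```bash
python3 -m jog '[{"grip":220,"travel":[0.45,0.2,-3],"twist":0},{"grip":220,"travel":[0,0,-4],"twist":0},{"grip":220,"travel":[0,0,-3.3],"twist":0},{"grip":220,"travel":[0,0,-1.5],"twist":0},{"grip":220,"travel":[0,0,-0.9],"twist":0},{"grip":220,"travel":[0,0,0],"twist":0},{"grip":220,"travel":[0,0,0],"twist":0}]' 10
python3 -m jog '[{"grip":100,"travel":[0,0,0],"twist":0},{"grip":100,"travel":[0,0,0],"twist":0},{"grip":100,"travel":[0,0,0],"twist":0},{"grip":100,"travel":[0,0,0],"twist":0},{"grip":100,"travel":[0,0,0],"twist":0}]' 10
```

```text
time: 14.15
position: [0.5832, 0.1432, 0.0632]
tool_rot: [0.738, 0.674, 0.001, 0.001]
ft_force: [1.1, 0.4, -0.6]
grip_width: 0.0342
time: 14.65
position: [0.5824, 0.1435, 0.0623]
tool_rot: [0.738, 0.675, 0.0, 0.0]
ft_force: [0.3, 0.0, -0.4]
grip_width: 0.0523
```

```bash
python3 -m jog '[{"grip":100,"travel":[0,0,4],"twist":0},{"grip":100,"travel":[0,0,4],"twist":0},{"grip":50,"travel":[-1.5,-1,4],"twist":0},{"grip":50,"travel":[-3,-2,1],"twist":0},{"grip":50,"travel":[-3,-2,0],"twist":0},{"grip":50,"travel":[-3,-2,0],"twist":0},{"grip":50,"travel":[-3,-2,0],"twist":0},{"grip":50,"travel":[-1,-0.6,0],"twist":0}]' 10
python3 -m jog '[{"grip":50,"travel":[0,0,0],"twist":0},{"grip":50,"travel":[0,0,0],"twist":0}]'
python3 - <<'E'
from h import *
st();im,o=snap('wrist','w6.png')
for t in('canister','green_jar'):
 for r in search_frame(t,'wrist'): print(t,r, proj('wrist',r['at'],o))
E
```

```text
time: 15.45
position: [0.4335, 0.0468, 0.1919]
tool_rot: [0.739, 0.674, -0.001, -0.001]
ft_force: [-0.5, -0.1, 0.0]
grip_width: 0.0694
time: 15.65
position: [0.4391, 0.0475, 0.1924]
tool_rot: [0.738, 0.674, 0.001, 0.001]
ft_force: [-0.6, 0.1, 0.5]
grip_width: 0.0699
t 15.65 tcp [0.4391 0.0475 0.1924] phi -5.2 F [-0.6  0.1  0.5] w 0.0699
green_jar {'at': [0.5778, 0.1407, 0.0596], 'p': 0.98} [392.294978    78.71970751]
```

View pics/w6.png

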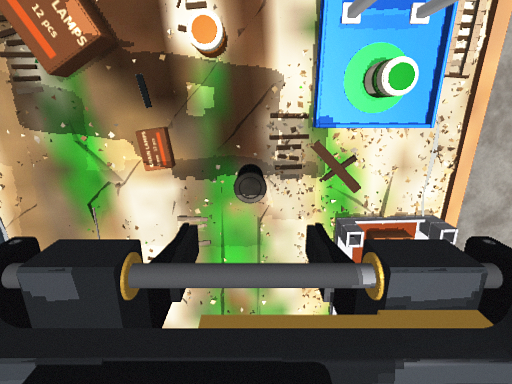

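Run:
```python
from h import *
o=st();print(px('wrist',249,187,.054,o),px('wrist',402,75,.063,o))
```

```text
t 15.8 tcp [0.439  0.0478 0.1921] phi -5.1 F [0.3 0.4 0.8] w 0.0701
[0.43621458 0.04820207 0.054     ] [0.58415272 0.14340059 0.063     ]
```

The canister lid is at (249,187), about 2 mm from the tool axis. The green jar stands on its pad at (402,75).

```bash
python3 -m jog '[{"grip":50,"travel":[-0.2,0,-4],"twist":0},{"grip":50,"travel":[0,0,-4],"twist":0},{"grip":50,"travel":[0,0,-4],"twist":0},{"grip":50,"travel":[0,0,-2.4],"twist":0},{"grip":50,"travel":[0,0,0],"twist":0},{"grip":50,"travel":[0,0,0],"twist":0},{"grip":220,"travel":[0,0,0],"twist":0},{"grip":220,"travel":[0,0,0],"twist":0}]' 10
python3 -m jog '[{"grip":220,"travel":[0,0,0],"twist":0},{"grip":220,"travel":[0,0,0],"twist":0},{"grip":220,"travel":[0,0,0],"twist":0},{"grip":220,"travel":[0,0,0],"twist":0},{"grip":220,"travel":[0,0,0],"twist":0},{"grip":220,"travel":[0,0,0],"twist":0}]' 10
```

```text
time: 16.6
position: [0.4364, 0.0475, 0.0493]
tool_rot: [0.738, 0.675, 0.001, 0.001]
ft_force: [-0.2, -0.9, -0.4]
grip_width: 0.0606
time: 17.2
position: [0.4355, 0.0474, 0.0482]
tool_rot: [0.738, 0.675, 0.0, 0.0]
ft_force: [-0.0, 0.3, 4.7]
grip_width: 0.0336
```

```bash
python3 -m jog '[{"grip":220,"travel":[0,0,4],"twist":0},{"grip":220,"travel":[0,0,4],"twist":0},{"grip":220,"travel":[0.7,1.5,4],"twist":0},{"grip":220,"travel":[2.5,3.3,3.2],"twist":0},{"grip":220,"travel":[2.5,3.4,0],"twist":0},{"grip":220,"travel":[2.5,3.4,0],"twist":0},{"grip":220,"travel":[2.5,3.4,0],"twist":0},{"grip":220,"travel":[2.5,3.4,0],"twist":0}]' 10
python3 -m jog '[{"grip":220,"travel":[2,2.5,0],"twist":0},{"grip":220,"travel":[0.5,0.6,0],"twist":0},{"grip":220,"travel":[0,0,0],"twist":0},{"grip":220,"travel":[0,0,0],"twist":0},{"grip":220,"travel":[0,0,-4],"twist":0},{"grip":220,"travel":[0,0,-4],"twist":0},{"grip":220,"travel":[0,0,-3],"twist":0},{"grip":220,"travel":[0,0,-1.2],"twist":0}]' 10
python3 -m jog '[{"grip":220,"travel":[0,0,-0.9],"twist":0},{"grip":220,"travel":[0,0,0],"twist":0},{"grip":220,"travel":[0,0,0],"twist":0}]' 10
```

```text
time: 18.0
position: [0.5663, 0.2314, 0.1982]
tool_rot: [0.738, 0.675, -0.001, -0.0]
ft_force: [1.2, -0.1, 0.8]
grip_width: 0.0335
time: 18.8
position: [0.5879, 0.2588, 0.0735]
tool_rot: [0.739, 0.674, -0.004, -0.002]
ft_force: [-0.9, 0.4, -0.1]
grip_width: 0.0338
time: 19.1
position: [0.5921, 0.261, 0.069]
tool_rot: [0.738, 0.674, 0.001, 0.001]
ft_force: [0.1, 1.0, -0.0]
grip_width: 0.0334
```

```bash
python3 -m jog '[{"grip":100,"travel":[0,0,0],"twist":0},{"grip":100,"travel":[0,0,0],"twist":0},{"grip":100,"travel":[0,0,0],"twist":0},{"grip":100,"travel":[0,0,0],"twist":0},{"grip":100,"travel":[0,0,0],"twist":0},{"grip":100,"travel":[0,0,4],"twist":0},{"grip":100,"travel":[0,0,4],"twist":0},{"grip":100,"travel":[0,0,4],"twist":0}]' 10
python3 -m jog '[{"grip":100,"travel":[0,0,4],"twist":8},{"grip":100,"travel":[0,-1,2],"twist":8.4},{"grip":100,"travel":[0,-1,0],"twist":8.4},{"grip":100,"travel":[0,-1,0],"twist":8.4},{"grip":100,"travel":[-0.1,-1,0],"twist":8.4},{"grip":100,"travel":[-0.2,-1,0],"twist":8.4},{"grip":100,"travel":[-0.2,-0.9,0],"twist":8.4},{"grip":100,"travel":[0,0,0],"twist":8.4}]' 10
python3 -m jog '[{"grip":100,"travel":[0,0,0],"twist":8.4},{"grip":100,"travel":[0,0,0],"twist":8.4},{"grip":100,"travel":[0,0,0],"twist":6.4},{"grip":100,"travel":[0,0,0],"twist":0},{"grip":100,"travel":[0,0,0],"twist":0}]' 10
python3 - <<'E'
from h import *
st();im,o=snap('wrist','w7.png')
E
```

```text
time: 19.9
position: [0.5908, 0.2609, 0.1884]
tool_rot: [0.738, 0.675, -0.001, -0.0]
ft_force: [1.2, -0.9, -0.7]
grip_width: 0.0531
time: 20.7
position: [0.5857, 0.2009, 0.2475]
tool_rot: [0.243, 0.97, -0.0, -0.0]
ft_force: [-0.3, -0.6, 0.3]
grip_width: 0.0529
time: 21.2
position: [0.586, 0.202, 0.2475]
tool_rot: [0.046, 0.999, -0.0, -0.0]
ft_force: [0.6, -0.7, 0.5]
grip_width: 0.0527
t 21.2 tcp [0.586  0.202  0.2475] phi 84.7 F [ 0.6 -0.7  0.5] w 0.0527
```

View pics/w7.png

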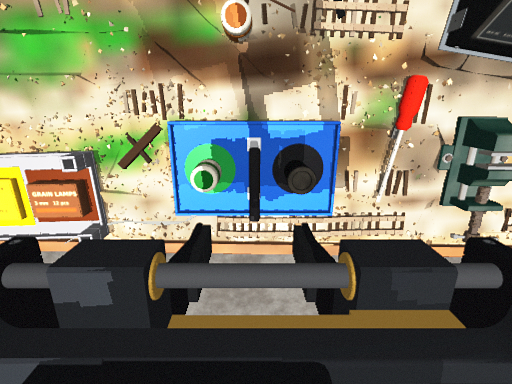

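Both the jar (205,178) and the canister (302,180) stand on their pads. The bar runs down the middle at column 254, and the rim corners are (167,121),(340,121),(332,216),(177,217).

Run:
```python
from h import *
o=st();quad([(167,121),(340,121),(332,216),(177,217)],.030,o)
for p in[(254,152,.1),(254.5,218,.1),(205,180,.063),(302,181,.072)]: print(px('wrist',*p,o).round(4))
```

```text
t 21.25 tcp [0.5861 0.202  0.2475] phi 84.7 F [-0.3 -0.8 -0.5] w 0.0527
c [0.5872 0.2046]
   len 0.218 ang 84.7
   len 0.129 ang -4.8
   len 0.217 ang -94.9
   len 0.13 ang 175.6
[0.5503 0.2073 0.1   ]
[0.6246 0.2011 0.1   ]
[0.5848 0.1446 0.063 ]
[0.5944 0.2607 0.072 ]
```

```bash
python3 -m jog '[{"grip":100,"travel":[0.1,0.2,-4],"twist":0},{"grip":100,"travel":[0,0,-4],"twist":0},{"grip":100,"travel":[0,0,-3.5],"twist":0},{"grip":100,"travel":[0,0,-2],"twist":0},{"grip":100,"travel":[0,0,-0.9],"twist":0},{"grip":100,"travel":[0,0,0],"twist":0},{"grip":100,"travel":[0,0,0],"twist":0}]' 40
python3 -m jog '[{"grip":255,"travel":[0,0,0],"twist":0},{"grip":255,"travel":[0,0,0],"twist":0},{"grip":255,"travel":[0,0,0],"twist":0},{"grip":255,"travel":[0,0,0],"twist":0},{"grip":255,"travel":[0,0,0],"twist":0},{"grip":255,"travel":[0,0,0],"twist":0},{"grip":255,"travel":[0,0,0],"twist":0},{"grip":255,"travel":[0,0,0],"twist":0}]' 40
python3 -m jog '[{"grip":255,"travel":[0,0,0.5],"twist":0},{"grip":255,"travel":[0,0,1],"twist":0},{"grip":255,"travel":[0,0,0],"twist":0},{"grip":255,"travel":[0,0,0],"twist":0}]' 40
```

```text
time: 21.95
position: [0.5881, 0.2042, 0.1046]
tool_rot: [0.045, 0.999, 0.0, 0.001]
ft_force: [0.5, 0.6, 0.4]
grip_width: 0.0531
time: 22.75
position: [0.5872, 0.2039, 0.1036]
tool_rot: [0.045, 0.999, -0.0, -0.0]
ft_force: [-0.1, -0.6, 0.6]
grip_width: 0.0116
time: 23.15
position: [0.5874, 0.204, 0.119]
tool_rot: [0.045, 0.999, 0.0, 0.0]
ft_force: [0.5, -0.2, -3.4]
grip_width: 0.0114
```

```bash
python3 -m jog '[{"grip":255,"travel":[0,0,1],"twist":0},{"grip":255,"travel":[0,0,1.5],"twist":0},{"grip":255,"travel":[0,0,1.5],"twist":0},{"grip":255,"travel":[0,-0.5,1.3],"twist":0},{"grip":255,"travel":[0,-1,0.8],"twist":0},{"grip":255,"travel":[0,-1.5,0.5],"twist":0.5},{"grip":255,"travel":[0.1,-2,0],"twist":0.5},{"grip":255,"travel":[0.1,-2,0],"twist":0.5}]' 40
python3 -m jog '[{"grip":255,"travel":[0.1,-2,0],"twist":0.5},{"grip":255,"travel":[0.1,-2,0],"twist":0},{"grip":255,"travel":[0.1,-2,0],"twist":0},{"grip":255,"travel":[0.1,-2,0],"twist":0},{"grip":255,"travel":[0.1,-2,0],"twist":0},{"grip":255,"travel":[0.1,-2,0],"twist":0},{"grip":255,"travel":[0.1,-2,0],"twist":0},{"grip":255,"travel":[0.1,-2,0],"twist":0}]' 40
python3 -m jog '[{"grip":255,"travel":[0.1,-2,0],"twist":0},{"grip":255,"travel":[0.1,-2,0],"twist":0},{"grip":255,"travel":[0.1,-2,0],"twist":0},{"grip":255,"travel":[0,-1.5,0],"twist":0},{"grip":255,"travel":[0,-1,0],"twist":0},{"grip":255,"travel":[0,-0.5,0],"twist":0},{"grip":255,"travel":[0,0,0],"twist":0},{"grip":255,"travel":[0,0,0],"twist":0}]' 40
python3 - <<'E'
from h import *
o=st();im,o=snap('wrist','w8.png');a,_=snap('top','t8.png');b,_=snap('side','s8.png')
for n in('wrist',): 
  for z in(.03,): print(n,[proj(n,[*(np.array(o['position'])+Ro.from_euler('z',-3.3,degrees=True).as_matrix()@np.array([x,y,0]))[:2],o['position'][2]-.103+z],o).round() for x in(-.064,.064) for y in(-.11,.11)])
t=cv2.resize(a[80:175,250:400],None,fx=5.3,fy=5.3,interpolation=cv2.INTER_CUBIC)
cv2.imwrite('pics/t8c.png',t[:,:,::-1])
E
```

```text
time: 23.95
position: [0.5889, 0.1326, 0.185]
tool_rot: [0.032, 0.999, -0.0, -0.0]
ft_force: [-0.2, -1.0, -2.9]
grip_width: 0.0118
time: 24.75
position: [0.5965, -0.0277, 0.1846]
tool_rot: [0.028, 1.0, -0.0, -0.0]
ft_force: [0.7, -0.0, -2.7]
grip_width: 0.0116
time: 25.55
position: [0.5999, -0.1153, 0.1845]
tool_rot: [0.027, 1.0, 0.0, -0.0]
ft_force: [-0.6, 0.7, -3.2]
grip_width: 0.0116
t 25.55 tcp [ 0.5999 -0.1153  0.1845] phi 86.9 F [-0.6  0.7 -3.2] w 0.0116
wrist [array([107., 131.]), array([397., 131.]), array([129., 277.]), array([375., 277.])]
```

View pics/w8.png

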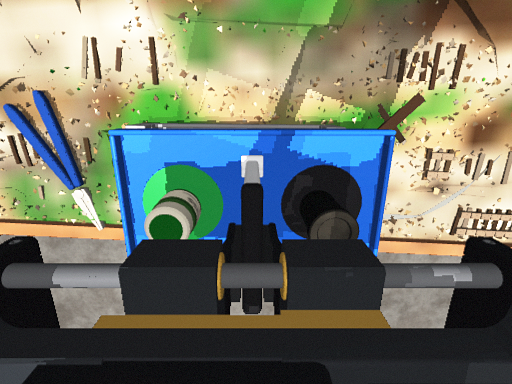

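View pics/s8.png

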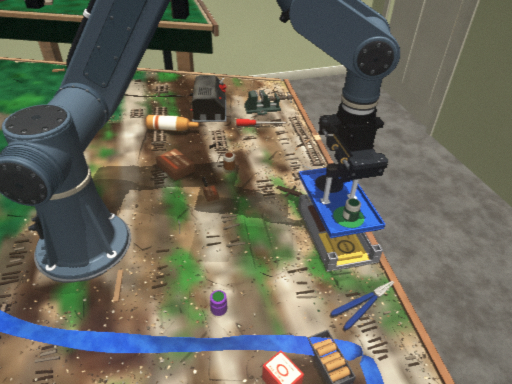

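The tray is held level: its visible rim corners (108,131),(396,131) match the prediction of a centred grip. The side view shows it still short of the grey tray in y, so it needs 1.55 cm more.

```bash
python3 -m jog '[{"grip":255,"travel":[0,-0.5,0],"twist":0},{"grip":255,"travel":[-0.05,-0.7,0],"twist":0},{"grip":255,"travel":[0,-0.35,0],"twist":0},{"grip":255,"travel":[0,0,-1],"twist":0},{"grip":255,"travel":[0,0,-1],"twist":0},{"grip":255,"travel":[0,0,-0.8],"twist":0},{"grip":255,"travel":[0,0,0],"twist":0},{"grip":255,"travel":[0,0,0],"twist":0}]' 40
python3 - <<'E'
from h import *
o=st();c,R,t=cam('side')
a,_=snap('side','s9.png')
p=np.array(o['position'])
u,v=proj('side',[.6,-.13,.05]).astype(int);print(u,v)
r=a[v-65:v+70,u-70:u+65];cv2.imwrite('pics/s9c.png',cv2.resize(r,None,fx=4.4,fy=4.4,interpolation=cv2.INTER_CUBIC)[:,:,::-1])
E
```

```text
time: 26.5
position: [0.5994, -0.1313, 0.1559]
tool_rot: [0.028, 1.0, 0.0, -0.001]
ft_force: [-0.5, 0.8, -3.8]
grip_width: 0.0119
t 26.5 tcp [ 0.5994 -0.1313  0.1559] phi 86.8 F [-0.5  0.8 -3.8] w 0.0119
338 217
```

View pics/s9c.png

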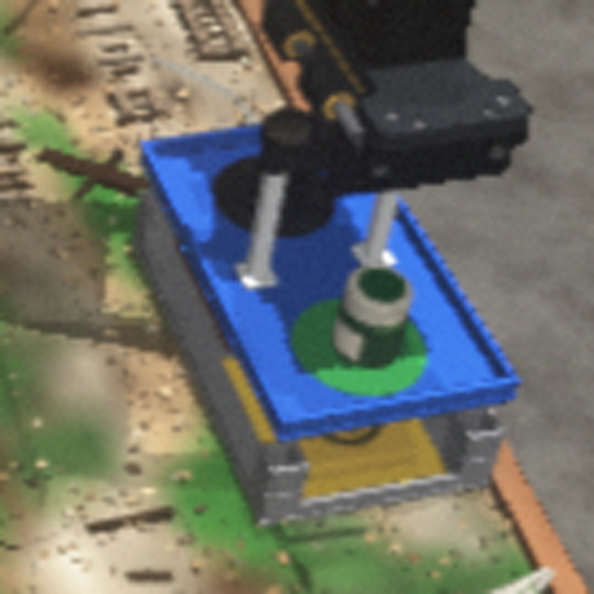

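Well aligned: the blue tray is right above the posts at (290,480) and (480,430). I'll lower slowly.

```bash
python3 -m jog '[{"grip":255,"travel":[0,0,-0.5],"twist":0},{"grip":255,"travel":[0,0,-0.4],"twist":0},{"grip":255,"travel":[0,0,-0.3],"twist":0},{"grip":255,"travel":[0,0,0],"twist":0},{"grip":255,"travel":[0,0,0],"twist":0}]' 40
```

```text
time: 27.05
position: [0.5996, -0.1315, 0.1445]
tool_rot: [0.028, 1.0, 0.0, -0.0]
ft_force: [-0.7, 0.2, -2.7]
grip_width: 0.0118
```

```bash
python3 -m jog '[{"grip":255,"travel":[0,0,-0.4],"twist":0},{"grip":255,"travel":[0,0,-0.3],"twist":0},{"grip":255,"travel":[0,0,-0.2],"twist":0},{"grip":255,"travel":[0,0,-0.15],"twist":0},{"grip":255,"travel":[0,0,0],"twist":0},{"grip":255,"travel":[0,0,0],"twist":0}]' 40
```

```text
time: 27.65
position: [0.5997, -0.1315, 0.1341]
tool_rot: [0.028, 1.0, -0.0, 0.0]
ft_force: [-0.2, 0.3, -2.7]
grip_width: 0.0113
```

```bash
python3 -m jog '[{"grip":255,"travel":[0,0,-0.1],"twist":0},{"grip":255,"travel":[0,0,0],"twist":0},{"grip":255,"travel":[0,0,0],"twist":0}]' 40
```

```text
time: 27.95
position: [0.5998, -0.1316, 0.1337]
tool_rot: [0.028, 1.0, -0.0, 0.0]
ft_force: [-1.5, 0.2, 2.2]
grip_width: 0.0116
```

Contact at the seated height (2.2 N upward). Release and retreat.

```bash
python3 -m jog '[{"grip":130,"travel":[0,0,0],"twist":0},{"grip":130,"travel":[0,0,0],"twist":0},{"grip":130,"travel":[0,0,0],"twist":0},{"grip":130,"travel":[0,0,0],"twist":0},{"grip":130,"travel":[0,0,0],"twist":0},{"grip":130,"travel":[0,0,2],"twist":0},{"grip":130,"travel":[0,0,4],"twist":0},{"grip":130,"travel":[0,0,4],"twist":0}]' 40
python3 -m jog '[{"grip":130,"travel":[0,0,3],"twist":0},{"grip":130,"travel":[-4,0,2],"twist":0},{"grip":130,"travel":[-4,0,0],"twist":0},{"grip":130,"travel":[-4,0,0],"twist":0},{"grip":130,"travel":[-4,0,0],"twist":0},{"grip":130,"travel":[0,0,0],"twist":0},{"grip":130,"travel":[0,0,0],"twist":0},{"grip":130,"travel":[0,0,0],"twist":0}]' 40
python3 - <<'E'
from h import *
o=st();a,_=snap('side','s10.png')
r=a[100:300,230:430];r=cv2.resize(r,None,fx=3,fy=3,interpolation=cv2.INTER_CUBIC);cv2.imwrite('pics/s10c.png',r[:,:,::-1])
w,o=snap('wrist','w10.png')
rot=Ro.from_euler('z',-3.3,degrees=True).as_matrix()
for x in(-.064,.064):
  for y in(-.11,.11):
    P=rot@np.array([x,y,.06])+[.5995,-.131,0];print('rim pred side crop',((proj('side',P)-[230,100])*3).round())
for t in('brown_jar','handle_tray'):
  snap('side','x.png',False);print(t,search_frame(t,'side')[:1])
E
```

```text
time: 28.75
position: [0.5991, -0.1313, 0.2332]
tool_rot: [0.028, 1.0, 0.0, -0.001]
ft_force: [1.7, -0.1, 0.2]
grip_width: 0.0423
time: 29.55
position: [0.4411, -0.1321, 0.2835]
tool_rot: [0.028, 1.0, -0.001, 0.001]
ft_force: [0.5, 0.2, 1.0]
grip_width: 0.0424
t 29.55 tcp [ 0.4411 -0.1321  0.2835] phi 86.8 F [0.5 0.2 1. ] w 0.0424
rim pred side crop [302. 461.]
rim pred side crop [207. 268.]
rim pred side crop [462. 433.]
rim pred side crop [346. 248.]
brown_jar [{'at': [0.4058, 0.189, 0.0326], 'p': 0.61}]
handle_tray [{'at': [0.5869, -0.1411, 0.0456], 'p': 0.96}]
```

View pics/s10c.png

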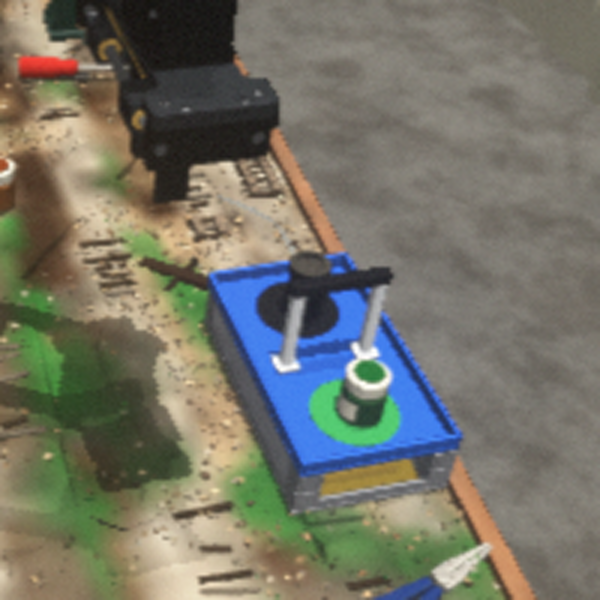

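The seated rim corners (302,465),(460,437),(209,272),(346,255) agree with the prediction to 1–2 raw pixels. Jar and canister are upright on their pads, the brown jar hasn't moved, and the robot is clear. Handing in.

```bash
python3 -c "from rig import hand_in;print(hand_in())"
```

```text
the job is handed in; nothing more can be done
None
```

Both kits are packed and the loaded blue tray is stacked on the grey tray. I handed the job in about 29.7 s into the 136 s allowed; the hand-in gave no verdict.

- **Wiring kit:** the middle-sized lamp box and the relay pack lie on their pads in the grey tray. I saw both in the wrist pictures after placing them and released them within about 2 mm of the pad centres I had measured. Once the blue tray was on, I could only see part of the relay's pad.
- **Scenery kit:** the green jar and the canister stand upright on their pads. They measured within about 4 mm of the pad centres before the lift and look unchanged after stacking.
- **Stacking:** the pins slid in without resistance and met the grey tray at the expected seated height, with about 2 N upward on the wrist. In the last side picture the blue tray's rim corners match the predicted seated pose to about 2 pixels.
- **Brown jar and robot:** the brown jar's last network reading is about 1 cm from the first. That was from a different camera and viewed surface, and nothing touched it. The gripper stands well clear with almost no force on it.

No check failed. One network reading differed: it put the blue tray's visible middle about 16 mm from my own estimate of its centre and about 15 mm below the rim. I put this down to it seeing only part of the tray, and relied on the contact height and the rim corners instead.

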